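# Feel out the slack test rod in a scanner phantom and re-seat it in the free bore

## Task

One of the three test rods in the calibration disc has play because the springs of its bore have gone tired. Gently wiggle the rods side to side where they stand to feel which one is slack, then draw that rod up and press it fully home, upright, in the free bore, and let go. Leave the two firm rods seated where they are, force nothing against the disc, and leave the bubble level on it and the other things on the desk alone.

Things in the scene. Friction and masses are not known exactly. Their poses are not given: they have to be found in the camera images.
- phantom: Calibration disc: brown resin, lying flat and fixed on a dark mat, 180 mm in diameter, 55 mm thick, top face 59 mm above the desk. Four round blind bores, each 32 mm wide and 45 mm deep to the rubber stop on its floor, at x, y = (+45, +45), (-45, +45), (-45, -45) mm (with rods) and (+45, -45) mm (free). Origin at the centre of its underside, z up.
- free_bore (a point): Centre of the mouth of the empty bore, level with the disc's top face; axes as the disc's. Every bore has six spring pads in its wall, three 4.5 mm and three 31.5 mm below the face, that hold a rod in the middle with 2 mm of air round it. They are good here (about 7 N a pad): pressing a rod in takes some 5 N at the upper and up to 18 N at the lower row, until its foot meets the rubber stop on the floor.
- rod_a_mid (a point): Centre (half-way up) of one of three like test rods in the disc: cream plastic, round, 28 mm in diameter, 85 mm long, about 75 g, foot tapered over the last 9 mm to 23 mm. Fully home it stands 40 mm above the disc's top face, its foot on the bore floor, this point 2.5 mm below the top face. z along the rod, up. Which rod is slack varies and cannot be seen, only felt.
- rod_b_mid (a point): Centre (half-way up) of one of three like test rods in the disc: cream plastic, round, 28 mm in diameter, 85 mm long, about 75 g, foot tapered over the last 9 mm to 23 mm. Fully home it stands 40 mm above the disc's top face, its foot on the bore floor, this point 2.5 mm below the top face. z along the rod, up. Which rod is slack varies and cannot be seen, only felt.
- rod_c_mid (a point): Centre (half-way up) of one of three like test rods in the disc: cream plastic, round, 28 mm in diameter, 85 mm long, about 75 g, foot tapered over the last 9 mm to 23 mm. Fully home it stands 40 mm above the disc's top face, its foot on the bore floor, this point 2.5 mm below the top face. z along the rod, up. Which rod is slack varies and cannot be seen, only felt.
- rod_a: The rod of rod_a_mid: origin at the centre of its foot, z up. A firm rod, gripped 25 mm above the disc and pushed sideways with 4 N, gives under 0.5 mm and springs back; drawing it out takes about 6 to 12 N.
- rod_b: The rod of rod_b_mid: origin at the centre of its foot, z up. The slack rod wanders sideways almost without force, about 2 mm each way from the middle of its bore, until it meets the hard bore wall; it lifts out without resistance.
- rod_c: The rod of rod_c_mid: origin at the centre of its foot, z up. More than 16 N between a rod and the disc (bore wall or top face) does damage; the rubber stop under its foot may take more.
- level: Bystander: small round bubble level, 24 mm in diameter and 11 mm high, lying loose in the middle of the disc's top face, between the rods. Origin at the centre of its underside.
- pen: Bystander: pen, 135 mm long and 10 mm thick, lying on the mat at its left edge, lengthwise away from the robot. Origin near its middle, underneath; x along it.
- screwdriver: Bystander: red screwdriver, 190 mm long, lying on the desk on the right. Origin underneath, x along it.
- stapler: Bystander: stapler, 130 x 34 x 45 mm, on the desk near on the right. Origin at the centre of its underside.
- mouse: Bystander: computer mouse, 105 x 58 x 34 mm, on its pad on the left. Origin at the centre of its underside.
- disc_tub: Bystander: tub of data discs, 128 mm in diameter, 73 mm high, far on the left. Origin at the centre of its underside.
Not all that is in view belongs to the job. Leave any green or yellow look-alike of the rod_c alone.

How it is judged:
By the outcome, as a careful person would: the job done as asked, in the order asked, and still so for the second after the job is handed in, with the robot touching nothing.
It also fails if it takes over 64 s, if anything falls off the work surface, if the arm or the gripper's body presses on something with over 40 N, if the wrist force passes 120 N, or if a joint passes its speed limit or range.

## Robot

A 7-joint arm with a two-finger parallel gripper is mounted at the origin on the work surface. World frame = base frame: x ahead of the robot, y to its left, z up, the work surface at z = 0. Lengths are in m, angles in rad, forces in N, time in s.
With the tool pointing down it reaches from about 0.4 to 0.85 m from the base axis. Payload 10.4 kg.
Tool frame: the origin (TCP) lies at the very end of the fingers, on their centre line; the grasp point (between the pads) lies 19 mm behind it; z points along the fingers, y is the direction in which the jaws open and shut (so a half turn about z gives the same grasp; the last joint's range is limited). The gripper opens to 87 mm and grips with 3 to 60 N. Pads are 19 mm wide; open, the fingers measure 117 mm over their backs; the gripper's body (75 mm by 190 mm) begins 51 mm behind the grasp point.
Start: joints at [1.27, 0.332, -0.065, 1.46, 0.022, 1.35, -0.088], TCP at [0.171, -0.601, 0.223] pointing down, gripper open.
Joint ranges: [-2.6, 2.6], [-0.5, 2.12], [-1.47, 1.34], [0.16, 2.42], [-1.27, 4.41], [0.06, 2.06], [-2.6, 2.6]. Speed limits (rad/s): [2.22, 2.22, 2.79, 2.79, 3.14, 3.14, 3.14].

## Interface

Orientations are given as a unit quaternion [x, y, z, w].
In Python, from bench import r, eyes, job gives the robot as it stands. The module is installed in compiled form; this text tells all that it offers.
- The arm moves only by the tool play_rows, never from a script. Its argument "motion" is a list of rows, each a list of 7 numbers: the shift along the tool's x, y, z as a fraction of full scale, then the turn, a rotation vector about the tool's x, y, z as a fraction of full scale, then the opening in per cent of the stroke, from 0 (shut) to 100 (fully open). A call has 1 to 5 rows; each row is the pose to reach, as a shift and turn from the pose commanded when the call began, along the tool's axes at that moment; what a row does not reach only later rows make up. Full scale, the value 1, is 0.2 m for a shift and 90 degrees for a turn. A row lasts 1/8 s, in which the tool goes at most 62.5 mm and 10.7 degrees, less where a joint would pass 70% of its speed; a pose out of reach is approached as far as the arm can. A call with a number of a shift or a turn outside -1 to 1 is refused whole. A call with a gripper value outside its range is refused whole. The fingers move at their own pace and stop on an object; "squeeze" is the grip in N (left out, the last holds). Time passes only in rows, so rows that repeat a pose let the fingers close. It gives the time, the measured TCP pose, the force and the opening at its end, in the units of the state.
- r.read_state(): the state, without advancing time (a new reading comes with each control period).
- eyes.camera(name): name is "scene" or "side" or "wrist"; returns a dict with "image" (480x640x3 uint8, red, green, blue), "mtx" (3x3 intrinsics, pixels), "R" (3x3) and "t" (3): a world point X has camera coordinates R X + t. Camera axes: x right, y down, z forward; pixel columns grow to the right and rows downward; lengths in m; the calibration is good to about 2 mm. A picture is of the moment at which its call begins. There is no depth.
- job.close_job(): hands the job in, once; it reports no verdict.
Trained networks look in a picture, given as the dict that the camera call returned (one of the last four; its "shot" number tells which), for a name from the list of things; names that differ only in an ending like _2 or _b are one class to them, and where a whole thing is asked for, a point or a joint stands for the part that bears it (a point fixed in the world has none). Each returns a list of dicts, best first, with "p" (0 to 1); they miss things now and then, are a little off and sometimes report something else, mostly with a low value. They report only what shows in the picture. A call takes as long as a camera call. They do not tell look-alikes from the thing itself.
- eyes.regions_of(picture, label): "region" (480x640 bool, what is visible of it) and "xy" ([column, row] in pixels, amid what is visible of it).
- eyes.landmark_of(picture, label): "xy" ([column, row] in pixels: a listed point, or the origin of a listed thing).
The state is a dict: "time": time; "joint_positions": joint angles; "joint_vel": joint speeds; "joint_torque": joint torques, N m; "ee_pos": TCP position; "eef_rot": TCP orientation; "ft_force": force on the tool from outside, world axes, zero at the start; "torque": the same for the moment, N m; "width": finger opening in m.
Only numpy, scipy, OpenCV 4.12 (cv2) and the standard library are available. Lean on these libraries where they do the work, as an engineer would, in place of code of your own. Each camera call takes 0.05 s, during which the arm holds its last target. There are 200 camera calls.

## Working session

There is one attempt and no reset: what is moved stays moved. The work goes in short steps, Python scripts to look and compute and a tool call to move; the robot and the scene stay as the last step left them, time stands still between calls to the robot, and variables do not carry over. Pictures are saved under pics/ and viewed, about 8 in all and at most 12, crops included, and the job is handed in when it is done.

Besides the shell and the picture viewer there is one more tool, called after "Request:" as name(argument=value, ...) on one line, values as JSON. play_rows: Moves the arm, as the interface text tells. Shift numbers are shares of 0.2 m and turn numbers shares of 90 degrees, none past 1 either way. Its arguments: {"type":"object","properties":{"motion":{"type":"array","items":{"type":"array","items":{"type":"number"}}},"squeeze":{"type":"number"}},"required":["motion"]}

```bash
mkdir -p pics
cat > h.py <<'E'
import numpy as np, cv2
from bench import r, eyes, job
from scipy.spatial.transform import Rotation as Ro
def save(p,n): cv2.imwrite('pics/'+n+'.png',p['image'][:,:,::-1])
def ray(p,xy):
    d=np.linalg.inv(p['mtx'])@np.r_[xy,1]; R=np.array(p['R']); return -R.T@p['t'], R.T@d
def atz(p,xy,z):
    o,d=ray(p,xy); return o+d*(z-o[2])/d[2]
def proj(p,X):
    c=np.array(p['R'])@X+p['t']; u=p['mtx']@c; return u[:2]/u[2]
def st():
    s=r.read_state(); print('t',s['time'],'pos',np.round(s['ee_pos'],4),'q',np.round(s['eef_rot'],4),'f',np.round(s['ft_force'],2),'tq',np.round(s['torque'],2),'w',s['width']); print(np.round(Ro.from_quat(s['eef_rot']).as_matrix(),3)); return s
E
python3 - <<'E'
from h import *
st()
a=eyes.camera('scene');b=eyes.camera('side')
im=np.vstack([a['image'],b['image']]); 
cv2.imwrite('pics/a.png',cv2.resize(np.hstack([a['image'],b['image']]),(800,300))[:,:,::-1]); save(a,'scene')
for n,p in(('scene',a),('side',b)):
    o=ray(p,[320,240]);print(n,np.round(o[0],3),np.round(o[1],2))
    for l,z in(('free_bore',.059),('rod_a_mid',.0565),('phantom',.004),('level',.059)):
        for d in eyes.landmark_of(p,l)[:5]: print(n,l,round(d['p'],2),np.round(d['xy'],1),np.round(atz(p,d['xy'],z),4))
E
```

```text
t 0.0 pos [ 0.1713 -0.6007  0.2217] q [ 9.904e-01  1.385e-01 -1.000e-04 -7.000e-04] f [-0.58  0.33 -0.47] tq [-0.03  0.01 -0.02] w 0.08704371423991884
[[ 0.962  0.274 -0.   ]
 [ 0.274 -0.962  0.001]
 [-0.    -0.001 -1.   ]]
scene [ 1.044 -0.93   1.155] [-0.32  0.62 -0.71]
scene free_bore 0.57 [268.2 283.3] [ 0.5116 -0.166   0.059 ]
scene rod_a_mid 0.68 [290.9 263.8] [ 0.5266 -0.08    0.0565]
scene rod_a_mid 0.56 [299.  276.8] [ 0.5667 -0.1082  0.0565]
scene phantom 0.59 [280.5 280.4] [ 0.5077 -0.1035  0.004 ]
scene level 0.62 [278.1 266.9] [ 0.5047 -0.1071  0.059 ]
side [0.278 0.618 0.742] [ 0.29 -0.65 -0.7 ]
side free_bore 0.56 [367.3 206.3] [ 0.507  -0.1672  0.059 ]
side rod_a_mid 0.77 [333.7 219.4] [ 0.5594 -0.094   0.0565]
side phantom 0.63 [354.6 242.5] [ 0.5061 -0.0973  0.004 ]
side level 0.56 [361.4 219.9] [ 0.5022 -0.1173  0.059 ]
```

View pics/scene.png

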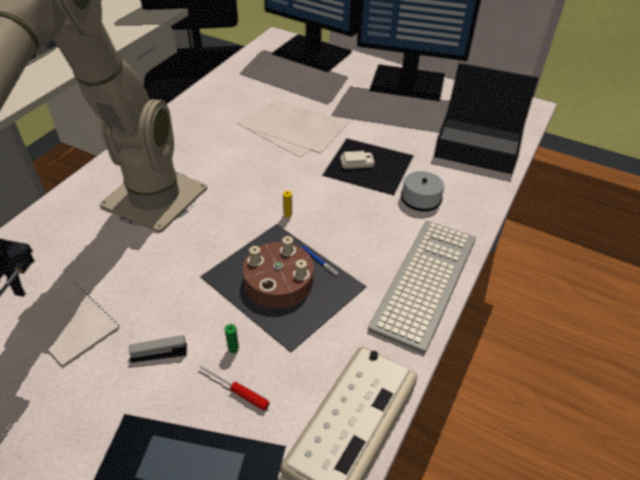

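View pics/a.png

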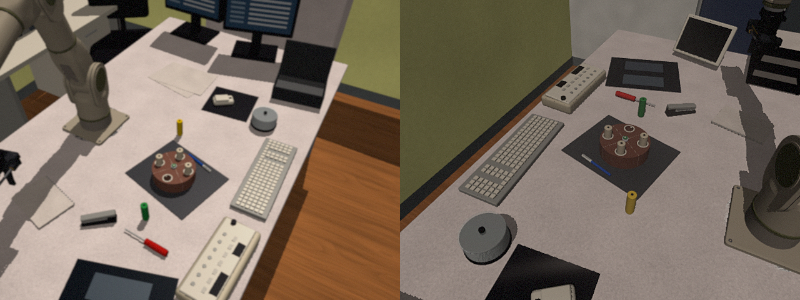

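The candidate rods are the cream ones at scene pixels (255,255), (288,245) and (301,270). The free bore is at (268,284). The look-alikes to leave alone are the green one at (232,338) and the yellow one at (288,203). Next I'll move the wrist camera over the disc.

Request:
play_rows(motion=[[0.25,-0.2,-0.3,0,0,0,60],[0.5,-0.4,-0.4,0,0,0,60],[0.75,-0.64,-0.4,0,0,0,60],[0.75,-0.64,-0.4,0,0,0,60],[0.75,-0.64,-0.4,0,0,0,60]], squeeze=5)

```text
time: 1.12
ee_pos: [0.2826, -0.4349, 0.3036]
eef_rot: [0.99, 0.141, 0.001, 0.001]
ft_force: [0.1, -0.4, -0.8]
width: 0.0535
```

Request:
play_rows(motion=[[0.25,-0.2,0,0,0,0,60],[0.5,-0.4,0,0,0,0,60],[0.75,-0.64,0,0,0,0,60],[0.75,-0.64,0,0,0,0,60],[0.75,-0.64,0,0,0,0,60]])

```text
time: 1.75
ee_pos: [0.3894, -0.2734, 0.3025]
eef_rot: [0.99, 0.138, -0.0, 0.0]
ft_force: [-1.5, -0.9, -0.2]
width: 0.0529
```

Request:
play_rows(motion=[[0.25,-0.2,0,0,0,0,60],[0.5,-0.4,0,0,0,0,60],[0.75,-0.64,0,0,0,0,60],[0.75,-0.64,0,0,0,0,60],[0.75,-0.64,0,0,0,0,60]])

```text
time: 2.38
ee_pos: [0.4987, -0.1102, 0.3021]
eef_rot: [0.99, 0.138, -0.0, -0.0]
ft_force: [-1.7, -0.9, 0.6]
width: 0.0521
```

```bash
cat > look.py <<'E'
from h import *
import sys
st()
a=eyes.camera('wrist'); save(a,sys.argv[1])
o=ray(a,[320,240]);print(np.round(o[0],3),np.round(o[1],2))
for l,z in(('free_bore',.059),('rod_a_mid',.0565),('phantom',.004),('level',.059)):
    for d in eyes.landmark_of(a,l)[:5]: print(l,round(d['p'],2),np.round(d['xy'],1),np.round(atz(a,d['xy'],z),4))
E
python3 look.py w1
```

```text
t 2.375 pos [ 0.4987 -0.1102  0.3021] q [ 9.905e-01  1.376e-01 -4.000e-04 -0.000e+00] f [-1.75 -0.94  0.64] tq [-0.08  0.01  0.03] w 0.05214773114350082
[[ 0.962  0.273 -0.001]
 [ 0.273 -0.962 -0.   ]
 [-0.001 -0.    -1.   ]]
[ 0.568 -0.091  0.464] [-0.24 -0.09 -0.97]
free_bore 0.96 [370.9 211.8] [ 0.5075 -0.1684  0.059 ]
rod_a_mid 0.2 [310.1 200.2] [ 0.5018 -0.108   0.0565]
phantom 0.72 [309.1 191.1] [ 0.5026 -0.1064  0.004 ]
level 0.77 [310.1 199.1] [ 0.5033 -0.1077  0.059 ]
```

View pics/w1.png

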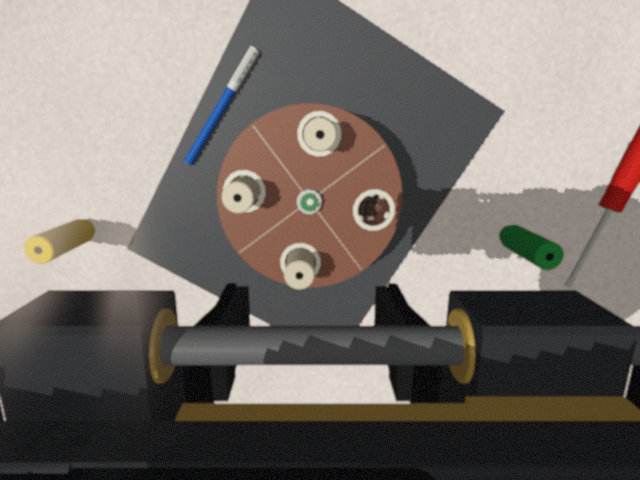

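The wrist view shows rod tops with a dark centre dot at (320,133), (237,198) and (299,275), the free bore at (373,210), and the level at (310,202). The green and yellow rods lie outside the disc.

```bash
cat > rods.py <<'E'
from h import *
def dots(a,guess,rad=7):
    g=cv2.cvtColor(a['image'],cv2.COLOR_RGB2GRAY).astype(float); out=[]
    for u,v in guess:
        yy,xx=np.mgrid[0:480,0:640]; m=(xx-u)**2+(yy-v)**2<rad**2
        w=np.clip(110-g,0,None)*m; out.append(((xx*w).sum()/w.sum(),(yy*w).sum()/w.sum()))
    return np.array(out)
E
python3 - <<'E'
from rods import *
a=eyes.camera('wrist')
ds=dots(a,[(320,133),(237,198),(299,275)])
P=np.array([atz(a,d,.099) for d in ds])
print(np.round(ds,1)); print(np.round(P,4))
F=atz(a,eyes.landmark_of(a,'free_bore')[0]['xy'],.059)
L=np.array([[45,45],[-45,45],[-45,-45],[45,-45]])/1e3
W=np.vstack([P,F])[:,:2]
# assign: far rod=a, left=b, near=c, free
c=W.mean(0); z=(L[:,0]+1j*L[:,1]).conj()@((W-c)[:,0]+1j*(W-c)[:,1])
th=np.angle(z); R=np.array([[np.cos(th),-np.sin(th)],[np.sin(th),np.cos(th)]])
M=L@R.T+c; print('c',c,'yaw',np.degrees(th)); print(np.round(M,4)); print('res mm',np.round((W-M)*1e3,1))
s=r.read_state(); T=Ro.from_quat(s['eef_rot']).as_matrix()
for m in M: print('tool shift frac', np.round(T.T@(np.r_[m,.302]-s['ee_pos'])/.2,3))
E
```

```text
[[319.6 133.9]
 [237.  197.2]
 [299.  274.9]]
[[ 0.5649 -0.0987  0.099 ]
 [ 0.4935 -0.044   0.099 ]
 [ 0.4388 -0.1154  0.099 ]]
c [ 0.50160467 -0.10707473] yaw -37.72377854564835
[[ 0.5647 -0.099 ]
 [ 0.4935 -0.0439]
 [ 0.4385 -0.1151]
 [ 0.5097 -0.1702]]
res mm [[ 0.2  0.3]
 [-0.  -0.1]
 [ 0.4 -0.2]
 [-0.6 -0. ]]
tool shift frac [0.333 0.04  0.003]
tool shift frac [ 0.065 -0.322  0.003]
tool shift frac [-0.297 -0.054  0.003]
tool shift frac [-0.029  0.308  0.003]
```

Request:
play_rows(motion=[[0.333,0.04,0.25,0,0,0.094,55],[0.333,0.04,0.5,0,0,0.094,55],[0.333,0.04,0.75,0,0,0.094,55],[0.333,0.04,0.86,0,0,0.094,55],[0.333,0.04,0.86,0,0,0.094,55]])

```text
time: 3.35
ee_pos: [0.5639, -0.0981, 0.129]
eef_rot: [0.998, 0.065, -0.002, -0.0]
ft_force: [0.3, -0.5, 1.2]
width: 0.0477
```

Request:
play_rows(motion=[[0,0,0,0,0,0,55],[0,0,0,0,0,0,55]])

```text
time: 3.6
ee_pos: [0.5659, -0.098, 0.1322]
eef_rot: [0.998, 0.065, 0.001, 0.0]
ft_force: [-0.0, 1.5, 0.6]
width: 0.0479
```

```bash
python3 look.py w2
python3 - <<'E'
from rods import *
a=eyes.camera('wrist')
for m in [(.5647,-.099),(.4935,-.0439),(.4385,-.1151)]: print(np.round(proj(a,np.r_[m,.099]),1))
E
```

```text
t 3.6 pos [ 0.5659 -0.098   0.1322] q [9.979e-01 6.490e-02 1.200e-03 5.000e-04] f [-0.03  1.5   0.57] tq [ 0.04 -0.03 -0.01] w 0.04792020047496307
[[ 0.992  0.13   0.002]
 [ 0.13  -0.992 -0.001]
 [ 0.002  0.001 -1.   ]]
[ 0.637 -0.089  0.294] [-0.25 -0.05 -0.97]
rod_a_mid 0.8 [310.6 254. ] [ 0.5664 -0.0979  0.0565]
phantom 0.8 [310.9 319.4] [ 0.4997 -0.1068  0.004 ]
level 0.73 [313.5 353.3] [ 0.5031 -0.1081  0.059 ]
[312.6 281.8]
[192.2 393.9]
[311.5 491. ]
```

View pics/w2.png

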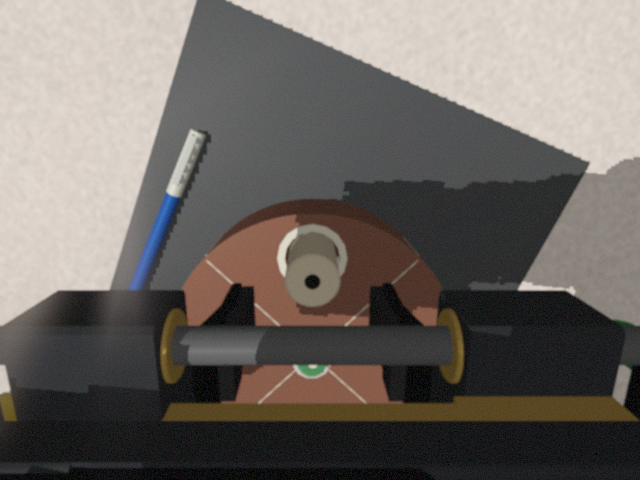

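The rod's dot is at (312,281), matching the prediction and centred between the fingers at (240) and (384). Now I'll descend and grip lightly.

Request:
play_rows(motion=[[0,0,0.1,0,0,0,55],[0,0,0.2,0,0,0,55],[0,0,0.3,0,0,0,55],[0,0,0.325,0,0,0,55],[0,0,0.325,0,0,0,55]], squeeze=5)

```text
time: 4.53
ee_pos: [0.565, -0.0977, 0.0651]
eef_rot: [0.998, 0.065, -0.0, -0.0]
ft_force: [-0.5, 0.1, 0.4]
width: 0.0477
```

Request:
play_rows(motion=[[0,0,0,0,0,0,40],[0,0,0,0,0,0,30],[0,0,0,0,0,0,25],[0,0,0,0,0,0,20],[0,0,0,0,0,0,20]])

```text
time: 5.15
ee_pos: [0.5654, -0.0981, 0.066]
eef_rot: [0.998, 0.065, 0.0, 0.0]
ft_force: [-0.6, -1.5, 6.0]
width: 0.0279
```

Request:
play_rows(motion=[[0,0,0,0,0,0,20],[0,0,0,0,0,0,20],[0,0,0,0,0,0,20]])

```text
time: 5.52
ee_pos: [0.5654, -0.0981, 0.066]
eef_rot: [0.998, 0.065, 0.0, 0.0]
ft_force: [-0.6, -1.3, 5.6]
width: 0.0276
```

```bash
python3 -c "
from h import *
st()"
```

```text
t 5.525 pos [ 0.5654 -0.0981  0.066 ] q [9.979e-01 6.490e-02 4.000e-04 3.000e-04] f [-0.59 -1.27  5.58] tq [-0.4   0.14 -0.01] w 0.027565398616782377
[[ 0.992  0.13   0.001]
 [ 0.13  -0.992 -0.001]
 [ 0.001  0.001 -1.   ]]
```

Request:
play_rows(motion=[[0,0.003,0,0,0,0,20],[0,0.006,0,0,0,0,20],[0,0.006,0,0,0,0,20],[0,0.006,0,0,0,0,20]], squeeze=12)

```text
time: 6.02
ee_pos: [0.5655, -0.0983, 0.066]
eef_rot: [0.998, 0.065, 0.0, -0.0]
ft_force: [-1.5, 1.4, 6.7]
width: 0.0273
```

Request:
play_rows(motion=[[0,-0.004,0,0,0,0,20],[0,-0.008,0,0,0,0,20],[0,-0.012,0,0,0,0,20],[0,-0.012,0,0,0,0,20],[0,-0.012,0,0,0,0,20]])

```text
time: 6.65
ee_pos: [0.5654, -0.0979, 0.066]
eef_rot: [0.998, 0.065, 0.001, 0.001]
ft_force: [-0.2, -5.3, 5.0]
width: 0.0276
```

Request:
play_rows(motion=[[0,0.003,0,0,0,0,20],[0,0.006,0,0,0,0,20],[0,0.006,0,0,0,0,20],[0,0.006,0,0,0,0,20]])

```text
time: 7.15
ee_pos: [0.5655, -0.0981, 0.066]
eef_rot: [0.998, 0.065, 0.0, 0.0]
ft_force: [-0.5, -2.5, 6.8]
width: 0.0276
```

Request:
play_rows(motion=[[0.003,0,0,0,0,0,20],[0.006,0,0,0,0,0,20],[0.006,0,0,0,0,0,20],[0.006,0,0,0,0,0,20]])

```text
time: 7.65
ee_pos: [0.5658, -0.0981, 0.066]
eef_rot: [0.998, 0.065, -0.001, 0.0]
ft_force: [-5.9, -1.9, 10.0]
width: 0.0274
```

Request:
play_rows(motion=[[-0.003,0,0,0,0,0,20],[-0.006,0,0,0,0,0,20],[-0.006,0,0,0,0,0,20],[-0.006,0,0,0,0,0,20]])

```text
time: 8.15
ee_pos: [0.5655, -0.0981, 0.066]
eef_rot: [0.998, 0.065, 0.0, 0.0]
ft_force: [-0.8, -1.2, 5.8]
width: 0.028
```

Rod a, the far one, is firm: a 1.2 to 2.4 mm command gave only about 0.3 mm of motion at roughly 4 N. On to rod b, the left one.

Request:
play_rows(motion=[[0,0,0,0,0,0,55],[0,0,0,0,0,0,55],[0,0,0,0,0,0,55],[0,0,-0.2,0,0,0,55],[0,0,-0.325,0,0,0,55]], squeeze=5)

```text
time: 8.78
ee_pos: [0.5654, -0.0975, 0.1319]
eef_rot: [0.998, 0.065, 0.0, -0.0]
ft_force: [-0.4, 0.1, 0.6]
width: 0.0474
```

Request:
play_rows(motion=[[0,0,0,0,0,0,50],[-0.15,-0.15,0,0,0,0,50],[-0.316,-0.318,0,0,0,0,50],[-0.316,-0.318,0,0,0,0,50],[-0.316,-0.318,0,0,0,0,50]])

```text
time: 9.4
ee_pos: [0.4941, -0.0434, 0.1301]
eef_rot: [0.998, 0.065, -0.0, 0.0]
ft_force: [0.6, -0.5, 0.2]
width: 0.0432
```

```bash
python3 look.py w3;  python3 - <<'E'
from rods import *
a=eyes.camera('wrist'); d=proj(a,np.array([.4943,-.043,.099])); ds=dots(a,[d],9); print(d,ds,atz(a,ds[0],.099))
E
```

```text
t 9.4 pos [ 0.4941 -0.0434  0.1301] q [ 9.979e-01  6.490e-02 -2.000e-04  2.000e-04] f [ 0.57 -0.49  0.2 ] tq [ 0.01  0.01 -0.05] w 0.043191589183908814
[[ 0.992  0.13  -0.   ]
 [ 0.13  -0.992 -0.   ]
 [-0.     0.    -1.   ]]
[ 0.566 -0.035  0.292] [-0.25 -0.05 -0.97]
free_bore 0.78 [529.8 254.7] [ 0.512  -0.1691  0.059 ]
rod_a_mid 0.81 [428.9 144.2] [ 0.5656 -0.0991  0.0565]
phantom 0.75 [398.1 233.2] [ 0.5025 -0.1044  0.004 ]
phantom 0.3 [421.  256.3] [ 0.4878 -0.1239  0.004 ]
level 0.68 [420.6 254.6] [ 0.5037 -0.1064  0.059 ]
[309.92202592 281.18526609] [[311.61328367 282.26229395]] [ 0.49385202 -0.04389339  0.099     ]
```

View pics/w3.png

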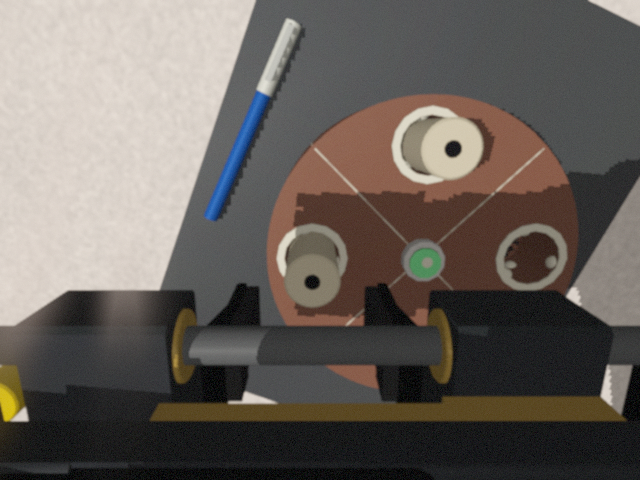

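The left rod's dot at (312,282) is centred between the fingers, and the level at (424,260) is clear of them. I'll descend, grip and wiggle.

Request:
play_rows(motion=[[0,0,0.1,0,0,0,50],[0,0,0.2,0,0,0,50],[0,0,0.3,0,0,0,50],[0,0,0.32,0,0,0,50],[0,0,0.32,0,0,0,50]], squeeze=5)

```text
time: 10.32
ee_pos: [0.4944, -0.0429, 0.0668]
eef_rot: [0.998, 0.065, 0.0, -0.0]
ft_force: [0.2, 0.1, 0.4]
width: 0.0432
```

Request:
play_rows(motion=[[0,0,0,0,0,0,35],[0,0,0,0,0,0,25],[0,0,0,0,0,0,20],[0,0,0,0,0,0,20],[0,0,0,0,0,0,20]])

```text
time: 10.95
ee_pos: [0.4946, -0.0431, 0.067]
eef_rot: [0.998, 0.065, 0.0, 0.0]
ft_force: [-0.6, -0.9, 6.0]
width: 0.0278
```

Request:
play_rows(motion=[[0,0.003,0,0,0,0,20],[0,0.006,0,0,0,0,20],[0,0.006,0,0,0,0,20],[0,0.006,0,0,0,0,20]], squeeze=12)

```text
time: 11.45
ee_pos: [0.4947, -0.0434, 0.0671]
eef_rot: [0.998, 0.065, 0.0, -0.0]
ft_force: [-1.4, 2.5, 6.1]
width: 0.0278
```

Request:
play_rows(motion=[[0,-0.004,0,0,0,0,20],[0,-0.008,0,0,0,0,20],[0,-0.012,0,0,0,0,20],[0,-0.012,0,0,0,0,20],[0,-0.012,0,0,0,0,20]])

```text
time: 12.08
ee_pos: [0.4945, -0.043, 0.0671]
eef_rot: [0.998, 0.065, 0.001, 0.001]
ft_force: [-0.6, -3.9, 4.5]
width: 0.0276
```

Request:
play_rows(motion=[[0,0.003,0,0,0,0,20],[0,0.006,0,0,0,0,20],[0,0.006,0,0,0,0,20],[0,0.006,0,0,0,0,20]])

```text
time: 12.58
ee_pos: [0.4946, -0.0432, 0.0671]
eef_rot: [0.998, 0.065, 0.0, 0.0]
ft_force: [-0.4, -1.2, 6.4]
width: 0.0277
```

Rod b is firm as well: 0.4 mm of motion over 6 N. Next is rod c, the near one.

Request:
play_rows(motion=[[0,0,0,0,0,0,50],[0,0,0,0,0,0,50],[0,0,0,0,0,0,50],[0,0,-0.2,0,0,0,50],[0,0,-0.325,0,0,0,50]], squeeze=5)

```text
time: 13.2
ee_pos: [0.4945, -0.0427, 0.1329]
eef_rot: [0.998, 0.065, 0.0, -0.0]
ft_force: [-0.3, -0.2, -0.2]
width: 0.043
```

Request:
play_rows(motion=[[0,0,0,0,0,0,55],[-0.15,0.15,0,0,0,0,55],[-0.32,0.318,0,0,0,0,55],[-0.32,0.318,0,0,0,0,55],[-0.32,0.318,0,0,0,0,55]])

```text
time: 13.82
ee_pos: [0.4389, -0.1139, 0.131]
eef_rot: [0.998, 0.065, -0.0, -0.0]
ft_force: [1.6, 0.4, -0.2]
width: 0.0479
```

Run:
```python
from rods import *
st()
a=eyes.camera('wrist'); save(a,'w4'); d=proj(a,np.array([.4393,-.1143,.099])); ds=dots(a,[d],12); print(d,ds,atz(a,ds[0],.099))
for l in eyes.landmark_of(a,'free_bore')[:1]: print(l['p'],atz(a,l['xy'],.059))
```

```text
t 13.825 pos [ 0.4389 -0.1139  0.131 ] q [ 9.979e-01  6.500e-02 -2.000e-04 -2.000e-04] f [ 1.56  0.38 -0.16] tq [ 0.01 -0.06 -0.  ] w 0.04793562536179671
[[ 0.992  0.13  -0.   ]
 [ 0.13  -0.992  0.   ]
 [-0.    -0.    -1.   ]]
[311.36402153 279.58796003] [[313.52320285 280.51858208]] [ 0.43895785 -0.11541412  0.099     ]
0.93 [ 0.5105473  -0.17036533  0.059     ]
```

View pics/w4.png

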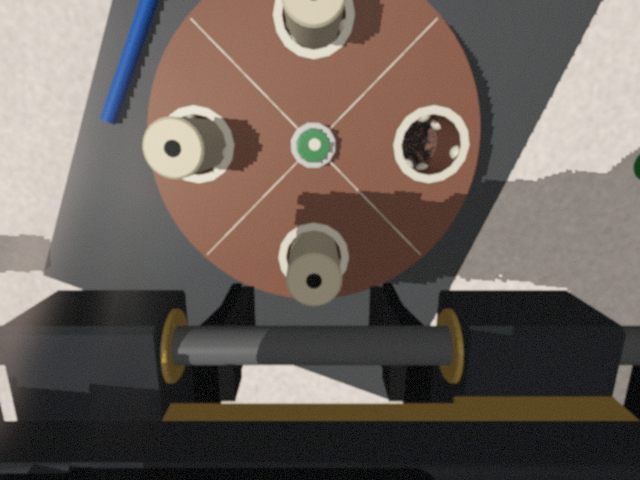

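The near rod's dot at (313,280) is between the fingers, and the free bore is clearly visible at (431,144). Same test here.

Request:
play_rows(motion=[[0,0,0.1,0,0,0,55],[0,0,0.2,0,0,0,55],[0,0,0.3,0,0,0,55],[0,0,0.325,0,0,0,55],[0,0,0.325,0,0,0,55]], squeeze=5)

```text
time: 14.55
ee_pos: [0.4393, -0.1137, 0.0666]
eef_rot: [0.998, 0.066, -0.0, -0.0]
ft_force: [-0.2, 0.1, 0.4]
width: 0.0479
```

Request:
play_rows(motion=[[0,0,0,0,0,0,40],[0,0,0,0,0,0,30],[0,0,0,0,0,0,20],[0,0,0,0,0,0,20],[0,0,0,0,0,0,20]])

```text
time: 15.18
ee_pos: [0.4393, -0.1145, 0.0669]
eef_rot: [0.998, 0.065, 0.0, 0.0]
ft_force: [-1.1, 0.1, 3.9]
width: 0.0278
```

Request:
play_rows(motion=[[0,0.003,0,0,0,0,20],[0,0.006,0,0,0,0,20],[0,0.006,0,0,0,0,20],[0,0.006,0,0,0,0,20]], squeeze=12)

```text
time: 15.68
ee_pos: [0.4394, -0.1148, 0.0668]
eef_rot: [0.998, 0.065, 0.0, -0.0]
ft_force: [-0.7, 3.7, 4.7]
width: 0.0279
```

Request:
play_rows(motion=[[0,-0.004,0,0,0,0,20],[0,-0.008,0,0,0,0,20],[0,-0.012,0,0,0,0,20],[0,-0.012,0,0,0,0,20],[0,-0.012,0,0,0,0,20]])

```text
time: 16.3
ee_pos: [0.4392, -0.1139, 0.0669]
eef_rot: [0.998, 0.065, 0.0, 0.001]
ft_force: [0.8, -4.3, 4.8]
width: 0.0279
```

Request:
play_rows(motion=[[0,0.003,0,0,0,0,20],[0,0.006,0,0,0,0,20],[0,0.006,0,0,0,0,20],[0,0.006,0,0,0,0,20]])

```text
time: 16.8
ee_pos: [0.4393, -0.1144, 0.0669]
eef_rot: [0.998, 0.065, 0.0, 0.0]
ft_force: [0.4, -1.0, 6.0]
width: 0.0276
```

That result isn't clean. Closing the fingers presses each rod down with about 5 N, so foot friction on the stop masks any play. I'll ease the downward force off and wiggle again.

Request:
play_rows(motion=[[0,0,-0.003,0,0,0,20],[0,0,-0.005,0,0,0,20],[0,0,-0.005,0,0,0,20]])

```text
time: 17.18
ee_pos: [0.4386, -0.1141, 0.0672]
eef_rot: [0.998, 0.065, -0.0, -0.0]
ft_force: [0.3, -0.4, -0.9]
width: 0.0274
```

Request:
play_rows(motion=[[0,0,-0.003,0,0,0,20],[0,0,-0.005,0,0,0,20],[0,0,-0.005,0,0,0,20]])

```text
time: 17.55
ee_pos: [0.439, -0.1143, 0.0686]
eef_rot: [0.998, 0.065, 0.0, 0.0]
ft_force: [-0.2, 0.6, -0.7]
width: 0.0273
```

Request:
play_rows(motion=[[0,0.003,0,0,0,0,20],[0,0.006,0,0,0,0,20],[0,0.006,0,0,0,0,20],[0,0.006,0,0,0,0,20]])

```text
time: 18.05
ee_pos: [0.4391, -0.1155, 0.0685]
eef_rot: [0.998, 0.065, 0.0, 0.0]
ft_force: [-0.2, 0.2, -0.8]
width: 0.0278
```

Request:
play_rows(motion=[[0,-0.004,0,0,0,0,20],[0,-0.008,0,0,0,0,20],[0,-0.012,0,0,0,0,20],[0,-0.012,0,0,0,0,20],[0,-0.012,0,0,0,0,20]])

```text
time: 18.68
ee_pos: [0.4388, -0.1131, 0.0685]
eef_rot: [0.998, 0.065, -0.0, 0.0]
ft_force: [-0.2, 0.8, -0.8]
width: 0.0278
```

Request:
play_rows(motion=[[0,0.003,0,0,0,0,20],[0,0.006,0,0,0,0,20],[0,0.006,0,0,0,0,20]])

```text
time: 19.05
ee_pos: [0.439, -0.1144, 0.0685]
eef_rot: [0.998, 0.065, 0.0, 0.0]
ft_force: [0.3, 0.8, 0.1]
width: 0.0277
```

With the load off, c wandered the full 2.4 mm at about 0 N and lifted freely, so c is the slack rod. I'll grip harder, draw it up and carry it over to the free bore.

Request:
play_rows(motion=[[0,0,0,0,0,0,20],[0,0,0,0,0,0,20],[0,0,-0.1,0,0,0,20],[0,0,-0.22,0,0,0,20],[0,0,-0.34,0,0,0,20]], squeeze=40)

```text
time: 19.68
ee_pos: [0.4389, -0.1142, 0.1373]
eef_rot: [0.998, 0.065, -0.0, 0.0]
ft_force: [0.3, -0.4, -0.7]
width: 0.027
```

Request:
play_rows(motion=[[0,0,0,0,0,0,20],[0.15,0.15,0,0,0,0,20],[0.3185,0.319,0,0,0,0,20],[0.3185,0.319,0,0,0,0,20],[0.3185,0.319,0,0,0,0,20]])

```text
time: 20.3
ee_pos: [0.5097, -0.1686, 0.1354]
eef_rot: [0.998, 0.065, -0.001, -0.001]
ft_force: [0.6, 1.0, -1.4]
width: 0.0269
```

Run:
```python
from rods import *
s=st(); zt=.099+s['ee_pos'][2]-.0669
a=eyes.camera('wrist'); save(a,'w5'); d=proj(a,np.r_[s['ee_pos'][:2],zt]); ds=dots(a,[d],12); print(d,ds,atz(a,ds[0],zt))
for l in eyes.landmark_of(a,'free_bore')[:1]: print(l['p'],l['xy'],atz(a,l['xy'],.059))
for m in [(.5655,-.0985),(.4944,-.0432)]: 
    q=dots(a,[proj(a,np.r_[m,.099])],14)[0]; print('rod',q,atz(a,q,.099))
for n in('scene','side'):
    b=eyes.camera(n)
    for l in eyes.landmark_of(b,'rod_a_mid')[:4]: print(n,l['p'],l['xy'])
    print(proj(b,np.r_[s['ee_pos'][:2],zt-.0425]))
```

```text
t 20.3 pos [ 0.5097 -0.1686  0.1354] q [ 9.979e-01  6.520e-02 -9.000e-04 -6.000e-04] f [ 0.58  1.02 -1.38] tq [ 0.04 -0.01 -0.03] w 0.02687424261376157
[[ 0.991  0.13  -0.002]
 [ 0.13  -0.991  0.001]
 [-0.002 -0.001 -1.   ]]
[309.80080506 346.00851129] [[309.73660832 345.93772539]] [ 0.50974032 -0.16859822  0.16746373]
rod [175.8712734  146.17610354] [ 0.56502486 -0.09871736  0.099     ]
rod [ 60.19853336 276.5558934 ] [ 0.49348366 -0.04409321  0.099     ]
scene 0.61 [298.7, 274.3]
[265.74075723 265.96829417]
[369.17873728 182.72982004]
```

View pics/w5.png

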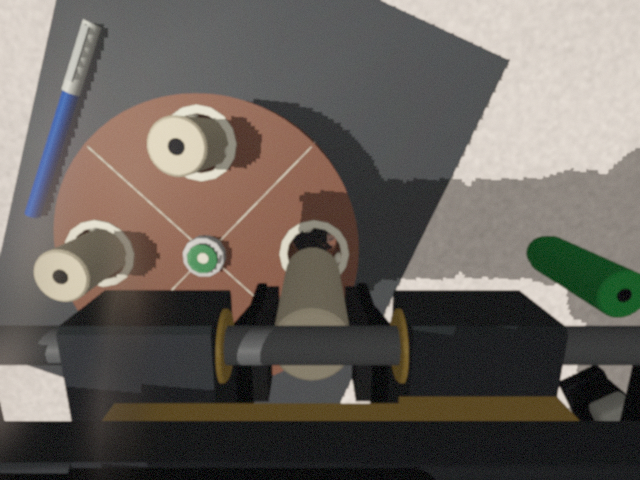

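Run:
```python
from rods import *
im=cv2.imread('pics/w5.png')[200:390,220:410]
im=cv2.convertScaleAbs(cv2.resize(im,None,fx=3,fy=3,interpolation=cv2.INTER_CUBIC),alpha=1.7)
a=eyes.camera('wrist'); t=np.linspace(0,2*np.pi,60)
def circ(c,z,rr,col):
    p=np.array([proj(a,np.array([c[0]+rr*np.cos(k),c[1]+rr*np.sin(k),z])) for k in t])
    cv2.polylines(im,[((p-[220,200])*3).astype(int)],True,col,1)
circ((.5097,-.1702),.059,.016,(0,255,0))
circ((.5097,-.1702),.0825,.0115,(0,0,255)); circ((.5097,-.1702),.0915,.014,(255,0,255))
cv2.imwrite('pics/c5.png',im)
```

```text
(no output)
```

View pics/c5.png

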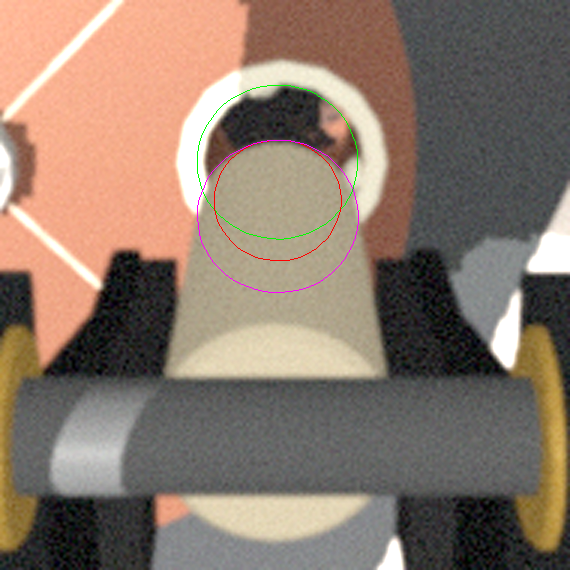

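The foot overlay matches the picture, with the rod within about 1 mm of the bore axis. I'll descend in stages and watch the force.

Request:
play_rows(motion=[[0,0,0.05,0,0,0,20],[0,0,0.1,0,0,0,20],[0,0,0.115,0,0,0,20],[0,0,0.13,0,0,0,20],[0,0,0.13,0,0,0,20]])

```text
time: 21.28
ee_pos: [0.5104, -0.1693, 0.1104]
eef_rot: [0.998, 0.065, -0.0, -0.0]
ft_force: [-0.0, 0.4, -1.3]
width: 0.0274
```

Request:
play_rows(motion=[[0,0,0.01,0,0,0,20],[0,0,0.02,0,0,0,20],[0,0,0.03,0,0,0,20],[0,0,0.04,0,0,0,20],[0,0,0.04,0,0,0,20]])

```text
time: 21.9
ee_pos: [0.5105, -0.1694, 0.1025]
eef_rot: [0.998, 0.065, 0.0, 0.0]
ft_force: [0.8, -0.3, -1.6]
width: 0.0274
```

Request:
play_rows(motion=[[0,0,0.012,0,0,0,20],[0,0,0.025,0,0,0,20],[0,0,0.04,0,0,0,20],[0,0,0.05,0,0,0,20],[0,0,0.05,0,0,0,20]])

```text
time: 22.52
ee_pos: [0.5106, -0.1695, 0.0926]
eef_rot: [0.998, 0.065, 0.0, 0.0]
ft_force: [2.3, -2.3, -0.9]
width: 0.027
```

Request:
play_rows(motion=[[0.002,0.0035,0,0,0,0,20],[0.002,0.0035,0.012,0,0,0,20],[0.002,0.0035,0.025,0,0,0,20],[0.002,0.0035,0.035,0,0,0,20],[0.002,0.0035,0.035,0,0,0,20]])

```text
time: 23.15
ee_pos: [0.5108, -0.1697, 0.0853]
eef_rot: [0.998, 0.065, -0.0, -0.0]
ft_force: [0.5, 1.3, -2.3]
width: 0.0267
```

Request:
play_rows(motion=[[0,0,0.012,0,0,0,20],[0,0,0.025,0,0,0,20],[0,0,0.038,0,0,0,20],[0,0,0.05,0,0,0,20],[0,0,0.05,0,0,0,20]])

```text
time: 23.78
ee_pos: [0.5108, -0.1697, 0.0752]
eef_rot: [0.998, 0.065, -0.0, -0.0]
ft_force: [1.5, 0.5, -3.1]
width: 0.0274
```

Request:
play_rows(motion=[[0,0,0.01,0,0,0,20],[0,0,0.02,0,0,0,20],[0,0,0.03,0,0,0,20],[0,0,0.03,0,0,0,20]])

```text
time: 24.28
ee_pos: [0.5111, -0.1697, 0.0699]
eef_rot: [0.998, 0.065, 0.0, 0.0]
ft_force: [-0.9, 1.7, 3.1]
width: 0.027
```

Request:
play_rows(motion=[[0,0,0.006,0,0,0,20],[0,0,0.012,0,0,0,20],[0,0,0.018,0,0,0,20],[0,0,0.018,0,0,0,20]])

```text
time: 24.78
ee_pos: [0.5112, -0.1698, 0.0669]
eef_rot: [0.998, 0.065, 0.0, 0.0]
ft_force: [-4.6, 3.7, 12.2]
width: 0.0269
```

Request:
play_rows(motion=[[0,0,0.004,0,0,0,20],[0,0,0.008,0,0,0,20],[0,0,0.008,0,0,0,20]])

```text
time: 25.15
ee_pos: [0.5115, -0.1698, 0.0667]
eef_rot: [0.998, 0.065, 0.0, 0.001]
ft_force: [-9.5, 4.4, 28.9]
width: 0.0267
```

The rod stopped firmly at TCP z = 0.0667, the same height as when it was home in its old bore. I'll ease off, release and retreat.

Request:
play_rows(motion=[[0,0,-0.01,0,0,0,20],[0,0,-0.018,0,0,0,20],[0,0,-0.018,0,0,0,20]], squeeze=10)

```text
time: 25.52
ee_pos: [0.5106, -0.1698, 0.0672]
eef_rot: [0.998, 0.065, -0.0, -0.0]
ft_force: [3.1, 1.1, -8.4]
width: 0.0279
```

Request:
play_rows(motion=[[0,0,0,0,0,0,30],[0,0,0,0,0,0,40],[0,0,0,0,0,0,50],[0,0,0,0,0,0,50],[0,0,0,0,0,0,50]])

```text
time: 26.15
ee_pos: [0.511, -0.1701, 0.0682]
eef_rot: [0.998, 0.065, 0.0, 0.0]
ft_force: [0.4, -0.5, 0.1]
width: 0.043
```

Request:
play_rows(motion=[[0,0,-0.1,0,0,0,50],[0,0,-0.25,0,0,0,50],[-0.1,0,-0.5,0,0,0,50],[-0.2,0,-0.75,0,0,0,50],[-0.3,0,-0.8,0,0,0,50]])

```text
time: 26.78
ee_pos: [0.4523, -0.178, 0.2315]
eef_rot: [0.998, 0.065, 0.002, 0.001]
ft_force: [-0.4, -0.8, -0.5]
width: 0.0436
```

Run:
```python
from rods import *
st(); a=eyes.camera('wrist'); save(a,'w6')
M=[(.5647,-.099),(.4935,-.0439),(.5097,-.1702)]
for m in M:
    q=dots(a,[proj(a,np.r_[m,.099])],12)[0]; print(np.round(q,1),np.round((atz(a,q,.099)[:2]-m)*1e3,1))
for n in('scene','side'):
    b=eyes.camera(n); save(b,'f'+n)
    print(n,[np.round(proj(b,np.r_[m,.099])) for m in M])
s,d=[cv2.imread('pics/f'+n+'.png') for n in('scene','side')]
cv2.imwrite('pics/f.png',np.hstack([cv2.resize(x,(400,400),interpolation=cv2.INTER_CUBIC) for x in(s[215:315,230:330],d[160:260,295:395])]))
```

```text
t 26.775 pos [ 0.4523 -0.178   0.2315] q [0.9979 0.0652 0.0024 0.0015] f [-0.43 -0.81 -0.5 ] tq [ 0.04 -0.01  0.  ] w 0.04359315232685383
[[ 0.991  0.13   0.005]
 [ 0.13  -0.991 -0.003]
 [ 0.005  0.003 -1.   ]]
[211.1  48.7] [0.2 0.5]
[124.  149.7] [-0.1  0.1]
[310.1 150.4] [-0.1 -0.1]
scene [array([300., 263.]), array([287., 239.]), array([266., 274.])]
side [array([333., 203.]), array([354., 228.]), array([368., 192.])]
```

View pics/w6.png

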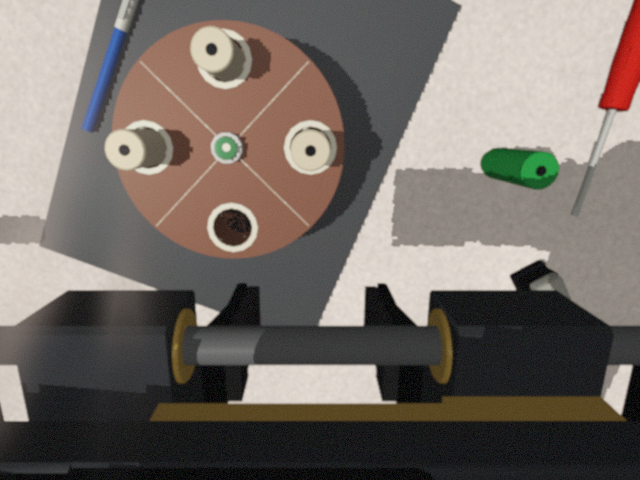

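View pics/f.png

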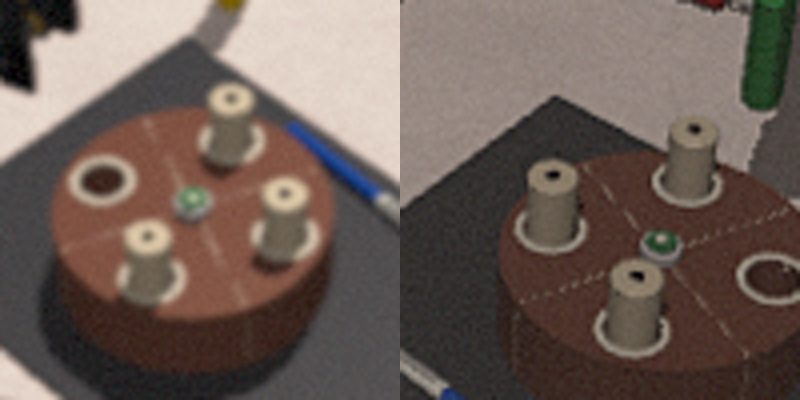

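All three rods stand upright and the same height, and the near bore is now empty. However, easing off before release pulled up with 8 N and the TCP rose 0.5 mm. To be sure the rod is fully home, I'll press gently on its top with the fingers shut.

Request:
play_rows(motion=[[0.1,0,0,0,0,0,0],[0.2,0,0.1,0,0,0,0],[0.3,0,0.3,0,0,0,0],[0.3,0,0.5,0,0,0,0],[0.3,0,0.56,0,0,0,0]])

```text
time: 27.55
ee_pos: [0.5097, -0.1687, 0.1125]
eef_rot: [0.998, 0.066, -0.002, -0.002]
ft_force: [-1.0, -0.5, 1.6]
width: 0.0038
```

Request:
play_rows(motion=[[0,0,0,0,0,0,0],[0,0,0.01,0,0,0,0],[0,0,0.025,0,0,0,0],[0,0,0.04,0,0,0,0],[0,0,0.04,0,0,0,0]])

```text
time: 28.18
ee_pos: [0.5108, -0.17, 0.1079]
eef_rot: [0.998, 0.065, -0.0, 0.0]
ft_force: [0.7, 0.4, -0.3]
width: 0.0007
```

Request:
play_rows(motion=[[0,0,0.01,0,0,0,0],[0,0,0.02,0,0,0,0],[0,0,0.03,0,0,0,0],[0,0,0.036,0,0,0,0],[0,0,0.036,0,0,0,0]])

```text
time: 28.8
ee_pos: [0.5108, -0.1699, 0.1006]
eef_rot: [0.998, 0.065, -0.0, -0.0]
ft_force: [0.2, -0.4, 0.4]
width: 0.0006
```

Request:
play_rows(motion=[[0,0,0.005,0,0,0,0],[0,0,0.01,0,0,0,0],[0,0,0.01,0,0,0,0]])

```text
time: 29.18
ee_pos: [0.5116, -0.1701, 0.0996]
eef_rot: [0.998, 0.065, 0.001, 0.0]
ft_force: [-0.0, 1.0, 5.2]
width: 0.0006
```

Request:
play_rows(motion=[[0,0,0.005,0,0,0,0],[0,0,0.01,0,0,0,0],[0,0,0.01,0,0,0,0]])

```text
time: 29.55
ee_pos: [0.5123, -0.1702, 0.0994]
eef_rot: [0.998, 0.065, 0.001, 0.001]
ft_force: [-5.8, 1.9, 21.8]
width: 0.0003
```

Request:
play_rows(motion=[[0,0,0.003,0,0,0,0],[0,0,0.005,0,0,0,0],[0,0,0.005,0,0,0,0]])

```text
time: 29.92
ee_pos: [0.5128, -0.1703, 0.0993]
eef_rot: [0.998, 0.065, 0.002, 0.001]
ft_force: [-7.2, 1.5, 29.9]
width: 0.0001
```

The top is at 0.099 m and doesn't yield under 30 N, so the rod is fully home. I'll retreat and do a final check.

Request:
play_rows(motion=[[0,0,-0.05,0,0,0,0],[0,0,-0.25,0,0,0,0],[0,0,-0.5,0,0,0,0],[-0.2,0,-0.7,0,0,0,0],[-0.3,0,-0.7,0,0,0,0]])

```text
time: 30.55
ee_pos: [0.4516, -0.1783, 0.2389]
eef_rot: [0.998, 0.065, 0.002, 0.002]
ft_force: [-0.2, -0.8, -0.4]
width: 0.0004
```

Request:
play_rows(motion=[[0,0,0,0,0,0,0],[0,0,0,0,0,0,0]])

```text
time: 30.8
ee_pos: [0.4518, -0.1775, 0.2354]
eef_rot: [0.998, 0.065, -0.0, -0.0]
ft_force: [-0.9, 0.6, 0.0]
width: 0.0005
```

Run:
```python
from rods import *
st(); a=eyes.camera('wrist')
for m in [(.5647,-.099),(.4935,-.0439),(.5097,-.1702)]:
    q=dots(a,[proj(a,np.r_[m,.099])],12)[0]; print(np.round(q,1),np.round((atz(a,q,.099)[:2]-m)*1e3,1))
print([np.round(atz(a,l['xy'],.059),4) for l in eyes.landmark_of(a,'level')[:1]])
print(job.close_job())
```

```text
t 30.8 pos [ 0.4518 -0.1775  0.2354] q [ 9.979e-01  6.520e-02 -1.000e-04 -1.000e-04] f [-0.92  0.56  0.03] tq [ 0.04 -0.03 -0.  ] w 0.0005260817615879499
[[ 0.992  0.13  -0.   ]
 [ 0.13  -0.992  0.   ]
 [-0.    -0.    -1.   ]]
[214.   47.9] [0.2 0.5]
[127.9 147.7] [-0.   0.1]
[311.8 147.4] [ 0.7 -0. ]
[array([ 0.5045, -0.1081,  0.059 ])]
the job is handed in; nothing more can be done
None
```

The slack rod was rod c, the one nearest the robot. It now stands fully home and upright in the formerly free bore, and the job was handed in at 30.8 s.

- **Finding the slack rod:** The far and left rods gave only about 0.3–0.4 mm over 6–7 N of side force. Rod c's first wiggle was unclear, because closing the fingers pressed it onto its stop with about 5 N. With that load taken off, it moved the full 2.4 mm at about 0 N and lifted with only its own weight. I did not repeat the unloaded wiggle on the other two.
- **Seating:** Side forces stayed under about 10 N while pressing in. Before release I eased off too far and pulled up with 8 N. I then pressed on the rod's top with closed fingers, and it sat at 0.099 m and did not yield under 30 N.
- **Last checks:** The rod tops measured within 0.7 mm of where they should be. The level reads within about 1–2 mm of where it first did, which is within the detector's scatter. The gripper is clear of everything.

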